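# Tension the spokes of a trolley wheel

## Task

On the small truing stand, tighten the wheel's three square spoke nipples in order, starting with the one nearest the weight clipped on the rim and going on around the rim away from the weight: the first by one quarter turn, the middle one by two quarter turns, the last by one quarter turn, all clockwise as seen from outside the rim. Finish each before turning the next and end square to the rim, without over-turning or slackening any; the wheel may be turned on its axle as you like. Leave the pump bottle, pen pot and glue stick on the mat standing where they are.

Things in the scene. Friction and masses are not known exactly. Their poses are not given: they have to be found in the camera images.
- axle (a point): centre of the wheel on its axle, 115 mm above the underside of the fixed truing stand (base 130 x 110 x 10 mm; two grey uprights 26 mm wide, 127 mm high, 40 to 46 mm to either side of the wheel's middle plane; 120 mm wide over the axle ends). This frame's y axis is the axle (level), z up, x level in the wheel's plane. The stand's yaw can be anything.
- wheel (a joint): angle t of the wheel on its axle, rad (starts between -1.5 and 0.9). A nipple's angle from straight up, in the wheel's plane towards the axle frame's +x, is t for the first, t + 0.785 for the middle, t + 1.571 for the last. Turns either way (limits +-6.3); friction of about 0.15 N m holds it where it is left.
- weight (a point): middle of a dark steel clip-on balance weight on the rim, 71.5 mm from the axle line, 22.5 degrees before the first nipple: 20 mm along the rim, 18 mm wide, from 61 to 82 mm radially. The wheel: bare aluminium rim of round 12 mm tube, outer diameter 160 mm, 8 thin spokes; three neighbours have tall square nipples, the other five low round heads.
- nipple_a (a joint): joint of the first square nipple, rad: 0 at the start (sides square to the rim), grows as the nipple is turned clockwise seen from outside the rim looking at the hub (from above when it stands at the top of the wheel); a quarter turn = 1.57. Friction about 0.05 N m holds it where it is left; no spring.
- nipple_b (a joint): joint of the middle square nipple, rad: 0 at the start (sides square to the rim), grows as the nipple is turned clockwise seen from outside the rim looking at the hub (from above when it stands at the top of the wheel); a quarter turn = 1.57. Friction about 0.05 N m holds it where it is left; no spring.
- nipple_c (a joint): joint of the last square nipple, rad: 0 at the start (sides square to the rim), grows as the nipple is turned clockwise seen from outside the rim looking at the hub (from above when it stands at the top of the wheel); a quarter turn = 1.57. Friction about 0.05 N m holds it where it is left; no spring.
- nipple_a_head (a point): centre of the head of the first nipple (the square one nearest the weight). Brass, square, 16 x 16 mm, 26 mm tall, standing radially out of the rim; the flat sides begin 83 mm from the axle line, the top is at 105 mm and this point at 94 mm from it. This point's z axis points radially outward. At joint 0, +-1.57, 3.14 two sides face along the axle and two along the rim.
- nipple_b_head (a point): centre of the head of the middle nipple (between the two others). Brass, square, 16 x 16 mm, 26 mm tall, standing radially out of the rim; the flat sides begin 83 mm from the axle line, the top is at 105 mm and this point at 94 mm from it. This point's z axis points radially outward. At joint 0, +-1.57, 3.14 two sides face along the axle and two along the rim.
- nipple_c_head (a point): centre of the head of the last nipple (the square one farthest from the weight). Brass, square, 16 x 16 mm, 26 mm tall, standing radially out of the rim; the flat sides begin 83 mm from the axle line, the top is at 105 mm and this point at 94 mm from it. This point's z axis points radially outward. At joint 0, +-1.57, 3.14 two sides face along the axle and two along the rim.
- bottle_mid (a point): loose pump bottle, 60 x 81 mm, 174 mm tall, a bystander; point on its axis 87 mm above its foot, z up. It stands on a fixed grey mat 300 x 600 x 3 mm.
- pot_mid (a point): loose pen pot with pens, 86 x 96 mm, 153 mm tall, a bystander on the mat; point on its axis 50 mm above its foot, z up
- glue_mid (a point): loose glue stick, 26 mm diameter, 88 mm tall, standing, a bystander on the mat; point at its centre, z up
Not all that is in view belongs to the job. Leave any turquoise look-alike of the part that bears glue_mid alone.

How it is judged:
By the outcome, as a careful person would: the job done as asked, in the order asked, and still so for the second after the job is handed in, with the robot touching nothing.
It also fails if it takes over 72 s, if anything falls off the work surface, if the arm or the gripper's body presses on something with over 40 N, if the wrist force passes 120 N, or if a joint passes its speed limit or range.

## Robot

A 6-joint arm with a two-finger parallel gripper is mounted at the origin on a cart in front of the work surface, level with it; the furniture and walls round the work are solid. World frame = base frame: x ahead of the robot, y to its left, z up, the work surface at z = 0. Lengths are in m, angles in rad, forces in N, time in s.
With the tool pointing down it reaches from about 0.25 to 0.725 m from the base axis. Payload 4 kg.
Tool frame: the origin (TCP) lies on the centre line of the jaws, within the pads' length; the fingertips stand 25 mm ahead of it and the grasp point (between the pads) lies 6 mm ahead of it; z points along the fingers, y is the line along which they close (so a half turn about z gives the same grasp; the last joint's range is limited). The gripper opens to 85 mm and grips with 20 to 120 N. Pads are 22 mm wide; open, the fingers measure 114 mm over their backs; the gripper's body (76 mm by 85 mm) begins 54 mm behind the grasp point. The pads swing forward as they close: fully open they stand 13 mm farther back than shut.
Start: joints at [-1.346, 0.241, 0.005, 1.335, 0, 1.571], TCP at [0.111, -0.487, 0.231] pointing down, gripper open.
Joint ranges: [-2.72, 2.72], [-1.05, 1.87], [-1.09, 1.28], [-1.99, 2.15], [-1.42, 1.44], [-3.14, 3.14]. Speed limits (rad/s): [2.79, 2.79, 3.14, 3.14, 3.14, 3.14].

## Interface

Orientations are given as a 3x3 rotation matrix whose columns are the frame's x, y, z axes.
In Python, from rig import readout, viewer, manip gives the robot as it stands.
- The arm moves only by the tool carry_out, never from a script. Its argument "plan" is one flat list of numbers, 5 for each row, row after row: the shift along the tool's x, y, z in cm, then the turn about the tool's z in rad, then the finger opening in cm, from 0 to 8.54. In form: [dx, dy, dz, spin, gripper, dx, dy, dz, spin, gripper, ...]. A call has 1 to 20 rows; each row is the pose to reach, as a shift and turn from the pose commanded when the call began, along the tool's axes at that moment; what a row does not reach only later rows make up. A row lasts 1/10 s, in which the tool goes at most 50 mm and 8.59 degrees, less where a joint would pass 70% of its speed; a pose out of reach is approached as far as the arm can. A call with a gripper value outside its range is refused whole. The fingers move at their own pace and stop on an object; "grip_force" is the grip in N (left out, the last holds). Time passes only in rows, so rows that repeat a pose let the fingers close. It gives the time, the measured TCP pose, the force, the opening and the grip force at its end, in the units of the state.
- readout.get_obs(): the state, without advancing time (a new reading comes with each control period).
- viewer.get_image(name): name is "scene" or "top" or "wrist"; returns the picture (420x560x3 uint8, red, green, blue); there is no depth.
- viewer.camera_model(name): a dict with "mtx" (3x3 intrinsics, pixels), "k1" (the pictures are not rectified: a ray, as slopes to the right and down, at radius r is drawn at 1 + k1 r^2 times it, then the intrinsics apply), "position" and "orientation" of the camera in the world; the wrist camera has in their place "T_tool_cam" (4x4, takes a point from camera to tool coordinates, whose origin is the TCP and whose axes are the flange's). Camera axes: x right, y down, z forward; pixel columns grow to the right and rows downward; lengths in m; the calibration is good to about 2 mm. A picture is of the moment at which its call begins: read the wrist's pose just before it. camera_model takes no time and is no camera call.
- manip.sign_off(): hands the job in; it is judged then, once.
The state is a dict: "clock": time; "joint_positions": joint angles; "qd": joint speeds; "joint_torque": joint torques, N m; "position": TCP position; "ee_rot": TCP orientation; "wrist_force": force on the tool from outside, world axes, zero at the start; "wrist_torque": the same for the moment, N m; "grip_width": finger opening in m; "gripper_force": force on a finger pad.
Only numpy, scipy, OpenCV 4.12 (cv2) and the standard library are available. Lean on these libraries where they do the work, as an engineer would, in place of code of your own. Each camera call takes 0.05 s, during which the arm holds its last target. There are 200 camera calls.

## Working session

There is one attempt and no reset: what is moved stays moved. The work goes in short steps, Python scripts to look and compute and a tool call to move; the robot and the scene stay as the last step left them, time stands still between calls to the robot, and variables do not carry over. Pictures are saved under pics/ and viewed, at most 10 in all, crops included, and the job is handed in when it is done.

Besides the shell and the picture viewer there is one more tool, called by a JSON object that holds its "op" and its "data". carry_out: Moves the arm, as the interface text tells. Its arguments: {"type":"object","properties":{"plan":{"type":"array","items":{"type":"number"}},"grip_force":{"type":"number"}},"required":["plan"]}

```bash
ls; mkdir -p pics; python3 - <<'E'
from rig import readout, viewer
import cv2,numpy as np
np.set_printoptions(precision=4,suppress=True)
o=readout.get_obs(); print({k:np.round(v,3) for k,v in o.items()})
for n in("scene","top","wrist"):
    im=viewer.get_image(n); cv2.imwrite(f"pics/{n}0.png",im[:,:,::-1]); print(n,viewer.camera_model(n))
E
```

```text
pics
{'clock': np.float64(0.0), 'joint_positions': array([-1.346,  0.241,  0.004,  1.335, -0.   ,  1.571]), 'qd': array([ 0.   , -0.   , -0.   ,  0.   , -0.002,  0.   ]), 'joint_torque': array([ -0.   , -37.232,  25.241,   0.017,  -0.   ,   0.   ]), 'position': array([ 0.111, -0.487,  0.23 ]), 'ee_rot': array([[ 0.975,  0.223, -0.   ],
       [ 0.223, -0.975,  0.002],
       [-0.   , -0.002, -1.   ]]), 'wrist_force': array([-0.456, -0.403, -0.053]), 'wrist_torque': array([0.003, 0.005, 0.019]), 'gripper_force': np.float64(0.0), 'grip_width': np.float64(0.085)}
scene {'mtx': array([[437.5263,   0.    , 282.5626],
       [  0.    , 437.5263, 207.8511],
       [  0.    ,   0.    ,   1.    ]]), 'k1': -0.04606982045422736, 'position': array([-0.0468,  0.7734,  0.8686]), 'orientation': array([[-0.7474, -0.4294,  0.5069],
       [-0.6643,  0.4948, -0.5603],
       [-0.0102, -0.7555, -0.6551]])}
top {'mtx': array([[469.6048,   0.    , 279.2637],
       [  0.    , 469.6048, 212.0223],
       [  0.    ,   0.    ,   1.    ]]), 'k1': -0.04039039157567729, 'position': array([0.2995, 0.1546, 1.2275]), 'orientation': array([[-0.0244, -0.9813,  0.191 ],
       [-0.9994,  0.0284,  0.0185],
       [-0.0236, -0.1904, -0.9814]])}
wrist {'mtx': array([[339.0735,   0.    , 279.5541],
       [  0.    , 339.0735, 212.4735],
       [  0.    ,   0.    ,   1.    ]]), 'k1': -0.01119232321360576, 'T_tool_cam': array([[ 0.0002, -0.9526, -0.3043,  0.078 ],
       [ 1.    , -0.0003,  0.0013, -0.0012],
       [-0.0014, -0.3043,  0.9526, -0.1438],
       [ 0.    ,  0.    ,  0.    ,  1.    ]])}
```

View pics/scene0.png

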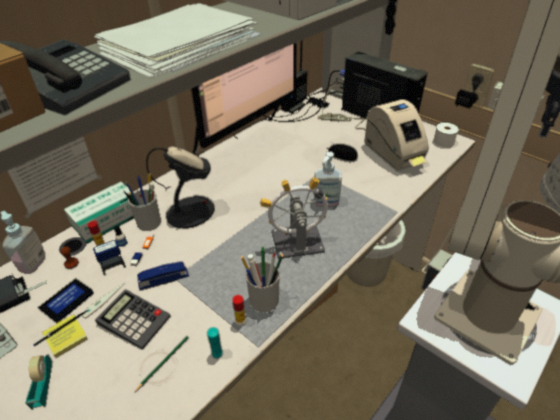

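View pics/top0.png

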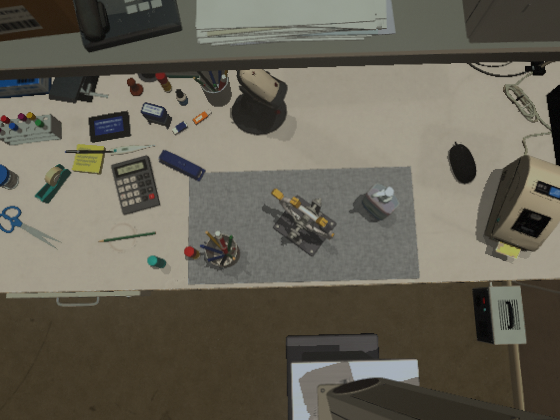

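```bash
python3 - <<'E'
import cv2,numpy as np
a=cv2.imread("pics/scene0.png")[165:265,245:355]; b=cv2.imread("pics/top0.png")[175:265,250:350]
a=cv2.resize(a,(440,400),interpolation=cv2.INTER_CUBIC);b=cv2.resize(b,(360,324),interpolation=cv2.INTER_CUBIC)
a=cv2.resize(a,None,fx=1,fy=1);c=np.zeros((400,800,3),np.uint8);c[:,:440]=a;c[:324,440:]=b
c=cv2.convertScaleAbs(c,alpha=1.3)
for i in range(0,800,40): cv2.putText(c,"'",(i,8),0,.4,(0,255,0))
cv2.imwrite("pics/crop1.png",c)
E
```

```text
(no output)
```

View pics/crop1.png

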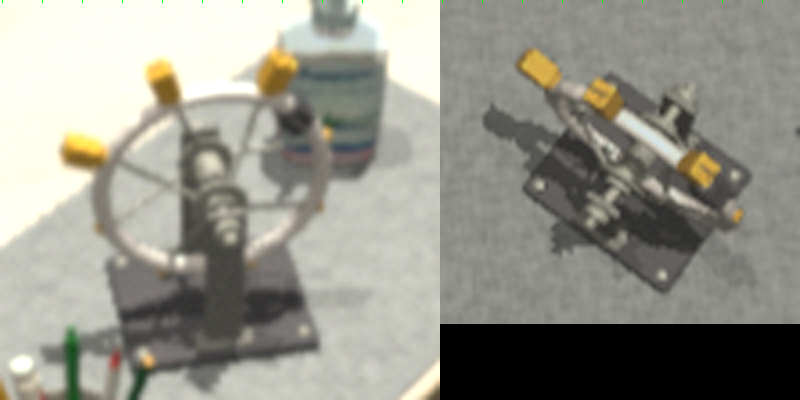

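```bash
cat > h.py <<'E'
import numpy as np, cv2
from rig import readout, viewer
from scipy.optimize import least_squares
np.set_printoptions(precision=4,suppress=True)
def proj(P,n,pose=None):
    m=viewer.camera_model(n)
    if n=="wrist":
        p,R=pose; T=m["T_tool_cam"]; R2=R@T[:3,:3]; p2=p+R@T[:3,3]
    else: p2,R2=m["position"],m["orientation"]
    c=(np.atleast_2d(P)-p2)@R2; s=c[:,:2]/c[:,2:]; s=s*(1+m["k1"]*(s**2).sum(1,keepdims=True))
    return s@m["mtx"][:2,:2].T+m["mtx"][:2,2]
def wheel(v,r,off):  # v=x,y,z,yaw,t
    X=np.array([np.cos(v[3]),np.sin(v[3]),0]); a=v[4]+np.asarray(off)
    return np.array(v[:3])+r*(np.sin(a)[:,None]*X+np.cos(a)[:,None]*[0,0,1])
OFF=[0,np.pi/4,np.pi/2]
E
python3 - <<'E'
from h import *
sc=np.array([[314.3,183],[285.5,185.5],[265.5,202.8]]); tp=np.array([[323,221.7],[295,202.2],[277.2,193.6]])
cor=np.array([[298,195],[336.1,224.2],[312,256.1],[273.6,227]])
def base(v):
    X=np.array([np.cos(v[3]),np.sin(v[3]),0]);Y=np.array([-X[1],X[0],0]);c=np.array([v[0],v[1],v[2]-.105])
    return np.array([c+.065*X-.055*Y*1,c-.065*X-.055*Y,c-.065*X+.055*Y,c+.065*X+.055*Y])
def res(v):
    h=wheel(v,.094,OFF)
    return np.r_[(proj(h,"scene")-sc).ravel(),(proj(h,"top")-tp).ravel(),.7*(proj(base(v),"top")[[0,1,2,3]]-cor).ravel(),(v[2]-.118)/.002]
for y0 in (.6,.9):
    r=least_squares(res,[.4,.1,.118,y0,-.5],loss="soft_l1"); print(r.x,r.cost); print(res(r.x).round(1))
v=r.x
# bystanders rough from top at z=0
E
```

```text
[ 0.4982  0.1111  0.1168  0.8965 -0.4289] 2.752452006659162
[-0.4 -0.4 -0.1 -0.5 -0.5 -0.2 -1.3  0.3  0.7  0.4  0.3  0.2 -0.2 -0.3
  0.9 -0.4  0.3  0.7 -0.8  0.2 -0.6]
[ 0.4982  0.1111  0.1168  0.8965 -0.4289] 2.7524520066591505
[-0.4 -0.4 -0.1 -0.5 -0.5 -0.2 -1.3  0.3  0.7  0.4  0.3  0.2 -0.2 -0.3
  0.9 -0.4  0.3  0.7 -0.8  0.2 -0.6]
```

Candidates in the scene image: square brass nipples at (314,183), (285,185) and (265,203), plus low round heads, e.g. (327,199). The dark weight is at (319,194), so the first nipple is (314,183), the middle one (285,185) and the last (265,203). The enlarged crop shows this, and the model fits to under 1 px.

{"op": "carry_out", "data": {"plan": [0,0,-3,-0.14,8,0,0,-6,-0.28,8,2,-2,-6,-0.42,8,5,-5,-6,-0.56,8,8,-8,-6,-0.7,8,11,-11,-6,-0.84,8,14,-14,-6,-0.98,8,17,-17,-6,-1.12,8,20,-20,-6,-1.26,8,23,-23,-6,-1.4,8,26,-26,-6,-1.54,8,29,-29,-6,-1.68,8,32,-32,-6,-1.82,8,35,-35,-6,-1.96,8,38,-38,-6,-2.1,8,41,-41,-6,-2.24,8,44,-44,-6,-2.38,8,46,-46,-6,-2.52,8,47.8,-47,-6,-2.66,8,47.8,-47,-6,-2.8,8]}}

```text
clock: 2.15
position: [0.474, 0.0793, 0.2896]
ee_rot: [[-0.994, 0.108, -0.001], [0.108, 0.994, 0.0], [0.001, 0.0, -1.0]]
wrist_force: [0.7, -0.3, -0.3]
grip_width: 0.08
gripper_force: 0.0
```

```bash
python3 -c "
from h import *
o=readout.get_obs();print(o['clock'],o['joint_positions'],o['position'],o['ee_rot'],np.arctan2(o['ee_rot'][1,0],o['ee_rot'][0,0]))"
```

```text
2.15 [0.1656 0.1846 0.0863 1.4733 0.0003 0.2736] [0.474  0.0793 0.2896] [[-0.9942  0.1077 -0.0008]
 [ 0.1077  0.9942  0.0002]
 [ 0.0008  0.0001 -1.    ]] 3.0336660088598175
```

{"op": "carry_out", "data": {"plan": [0,0,0,-0.145,8,0,0,0,-0.29,8,0,0,0,-0.435,8,0,0,0,-0.58,8,0,0,0,-0.725,8,0,0,0,-0.87,8,0,0,0,-1.015,8,0,0,0,-1.16,8,0,0,0,-1.305,8,0,0,0,-1.45,8,0,0,0,-1.595,8,0,0,0,-1.74,8,0,0,0,-1.885,8,0,0,0,-2.03,8,0,0,0,-2.175,8,0,0,0,-2.32,8,0,0,0,-2.465,8,0,0,0,-2.575,8,0,0,0,-2.575,8]}}

```text
clock: 4.05
position: [0.4725, 0.0773, 0.2903]
ee_rot: [[0.775, -0.632, -0.001], [-0.632, -0.775, -0.0], [-0.001, 0.001, -1.0]]
wrist_force: [-0.0, 0.1, -0.1]
grip_width: 0.0803
gripper_force: 0.0
```

```bash
python3 - <<'E'
from h import *
o=readout.get_obs();p,R=o['position'],o['ee_rot'];im=viewer.get_image("wrist")
np.savez("w1.npz",p=p,R=R);print(o['joint_positions'],p,np.arctan2(R[1,0],R[0,0]))
v=[ 0.4982,0.1111,0.1168,0.8965,-0.4289]
print(proj(wheel(v,.105,OFF),"wrist",(p,R)),proj(wheel(v,.083,OFF),"wrist",(p,R)))
cv2.imwrite("pics/w1.png",cv2.resize(im[:,:,::-1],(784,588),interpolation=cv2.INTER_CUBIC))
E
```

```text
[ 0.1621  0.1808  0.0835  1.4742  0.     -2.2958] [0.4725 0.0773 0.2903] -0.6836673237662477
[[282.0164 222.5627]
 [165.0332 225.0072]
 [116.2254 203.5527]] [[269.6021 213.7972]
 [184.2048 215.5165]
 [144.0016 200.3914]]
```

View pics/w1.png

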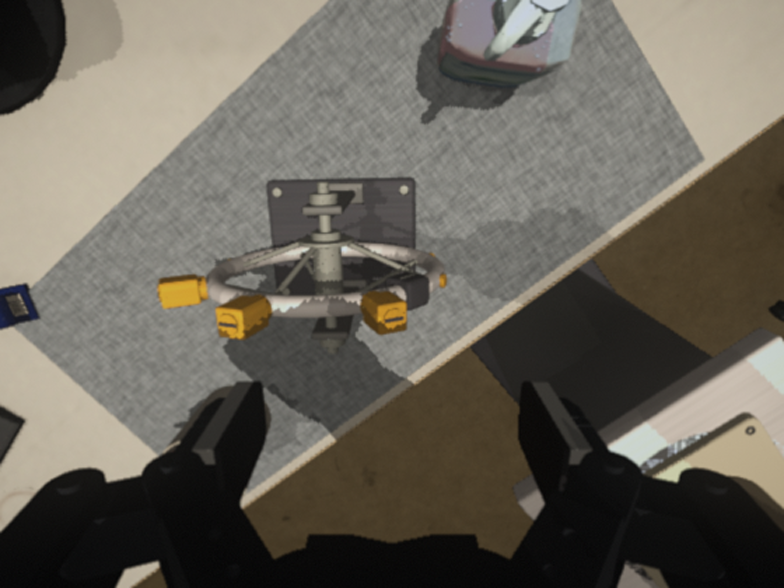

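```bash
python3 - <<'E'
from h import *
d=np.load("w1.npz");pose=(d['p'],d['R'])
wa=np.array([[395,319],[229,323]])/1.4; wb=np.array([[270,181],[413,178]])/1.4
sc=np.array([[314.3,183],[285.5,185.5],[265.5,202.8]]); tp=np.array([[323,221.7],[295,202.2],[277.2,193.6]])
cor=np.array([[298,195],[336.1,224.2],[312,256.1],[273.6,227]])
def base(v):
    X=np.array([np.cos(v[3]),np.sin(v[3]),0]);Y=np.array([-X[1],X[0],0]);c=np.array([v[0],v[1],v[2]-.105])
    return np.array([c+.065*X-.055*Y*1,c-.065*X-.055*Y,c-.065*X+.055*Y,c+.065*X+.055*Y])
def res(v,k):
    h=wheel(v,.094,OFF); 
    w=np.r_[(proj(wheel(v,.105,OFF[:2]),"wrist",pose)-wa),proj(base(v)[[0,1]],"wrist",pose)-wb].ravel()
    g=np.r_[(proj(h,"scene")-sc).ravel(),(proj(h,"top")-tp).ravel(),.7*(proj(base(v),"top")-cor).ravel()]
    return np.r_[g*k[0],w*k[1],(v[2]-.118)/.001]
for k in ((1,0),(0,1),(1,.4)):
    r=least_squares(res,[.5,.11,.118,.9,-.43],args=(k,)); v=r.x; print(k,v); print(res(v,(0,1))[20:].round(1))
    X=np.array([np.cos(v[3]),np.sin(v[3])]);Y=np.array([-X[1],X[0]]);e=pose[0][:2]-v[:2];print("tcp in wheel x,y",e@X,e@Y)
E
```

```text
(1, 0) [ 0.498   0.1112  0.1175  0.899  -0.4293]
[ 0.  -4.9  1.3 -5.  -2.5 -3.6  3.  -2.8 -0.5]
tcp in wheel x,y -0.04244518417635076 -0.0010850654949261759
(0, 1) [ 0.4954  0.1136  0.1177  0.904  -0.4253]
[-0.9 -0.1  0.9  0.3 -2.7 -0.2  2.6 -0.  -0.3]
tcp in wheel x,y -0.042753498888462964 -0.004499509562251979
(1, 0.4) [ 0.4968  0.1124  0.1183  0.8963 -0.4297]
[-0.2 -2.   0.9 -2.4 -2.6 -2.3  3.  -1.2  0.3]
tcp in wheel x,y -0.042664010767981105 -0.002895990965932475
```

{"op": "carry_out", "data": {"plan": [-0.3,0,2,-0.01,6,-0.3,0,4,-0.01,6,-0.3,0,5.2,-0.01,6,-0.3,0,6.2,-0.01,6,-0.3,0,6.2,-0.01,6,-0.3,-1,6.2,-0.01,6,-0.3,-2,6.2,-0.01,5,-0.3,-3,6.2,-0.01,4,-0.3,-3.8,6.2,-0.01,4,-0.3,-4.3,6.2,-0.01,4,-0.3,-4.3,6.2,-0.01,4], "grip_force": 30}}

```text
clock: 5.2
position: [0.498, 0.1132, 0.2285]
ee_rot: [[0.782, -0.623, 0.0], [-0.623, -0.782, 0.0], [0.0, -0.0, -1.0]]
wrist_force: [0.2, 0.2, 0.2]
grip_width: 0.0404
gripper_force: 0.0
```

{"op": "carry_out", "data": {"plan": [0,0,0,0,3,0,0,0,0,2,0,0,0,0,1,0,0,0,0,1,0,0,0,0,1,0,0,0,0,1]}}

```text
clock: 5.8
position: [0.4975, 0.1124, 0.2287]
ee_rot: [[0.782, -0.624, 0.0], [-0.624, -0.782, 0.0], [0.0, -0.0, -1.0]]
wrist_force: [1.4, 0.1, 0.1]
grip_width: 0.0102
gripper_force: 0.0
```

```bash
python3 - <<'E'
from h import *
o=readout.get_obs();p,R=o['position'],o['ee_rot'];im=viewer.get_image("wrist");im2=viewer.get_image("scene")
print(o['joint_positions'],p,np.arctan2(R[1,0],R[0,0]),o['wrist_force'],o['wrist_torque'],o['grip_width'],o['gripper_force'])
np.savez("w2.npz",p=p,R=R)
c=np.zeros((420,800,3),np.uint8);c[:,:400]=im[:,80:480];c[:400,400:]=cv2.resize(im2[140:260,240:360],(400,400),interpolation=cv2.INTER_CUBIC)
cv2.imwrite("pics/w2.png",c[:,:,::-1])
E
```

```text
[ 0.2223  0.2612  0.0272  1.3366  0.     -2.2458] [0.4975 0.1124 0.2287] -0.6735709592973798 [1.3695 0.1095 0.1388] [-0.0112 -0.0002  0.0179] 0.010163130858305308 0.0
```

View pics/w2.png

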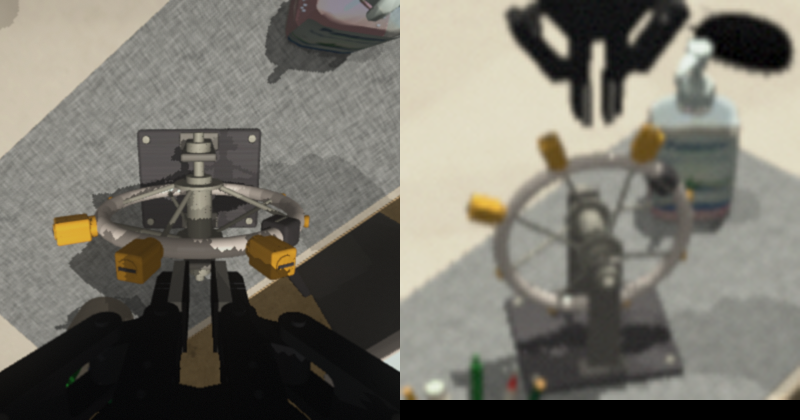

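```bash
python3 - <<'E'
from h import *
d=np.load("w2.npz");p=d['p'];R=d['R']
for dz in (0,.006,.015,.025): 
    q=p+R@[0,0,dz]; print(dz,proj(q,"scene"),proj(q,"top"),proj(q,"wrist",(p,R)))
v=[ .4968,.1124,.1183,.8963,-.4297]
for r in (.08,.105): print(proj(wheel(v,r,OFF),"scene"),proj(wheel(v,r,[.4297]),"scene"),proj(wheel(v,r,OFF),"wrist",(p,R)))
E
```

```text
0 [[298.4902 176.0943]] [[307.3754 209.5736]] [[280.8269 275.351 ]]
0.006 [[298.4568 178.0642]] [[307.2785 210.1117]] [[280.7802 269.4748]]
0.015 [[298.4072 180.9923]] [[307.1351 210.9072]] [[280.7158 261.3798]]
0.025 [[298.3526 184.2087]] [[306.9787 211.7754]] [[280.6513 253.2672]]
[[311.573  186.8325]
 [287.4902 188.8829]
 [270.0807 203.7967]] [[298.5391 186.0327]] [[338.8351 244.9797]
 [232.7572 246.4433]
 [175.7581 222.2903]]
[[315.9963 179.1206]
 [283.9547 181.7659]
 [260.9994 201.6958]] [[298.6779 177.9697]] [[366.328  262.3717]
 [209.5523 264.8376]
 [136.9314 227.4566]]
```

```bash
python3 - <<'E'
from h import *
im=viewer.get_image("wrist");im2=viewer.get_image("scene");im3=viewer.get_image("top")
c=np.zeros((600,800,3),np.uint8);c[:,:400]=cv2.resize(im[200:350,230:330],(400,600),interpolation=cv2.INTER_CUBIC)
c[:300,400:]=cv2.resize(im2[140:200,260:340],(400,300),interpolation=cv2.INTER_CUBIC)
c[300:,400:]=cv2.resize(im3[180:240,270:350],(400,300),interpolation=cv2.INTER_CUBIC)
c=cv2.convertScaleAbs(c,alpha=1.6)
cv2.imwrite("pics/w3.png",c[:,:,::-1])
E
```

```text
(no output)
```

View pics/w3.png

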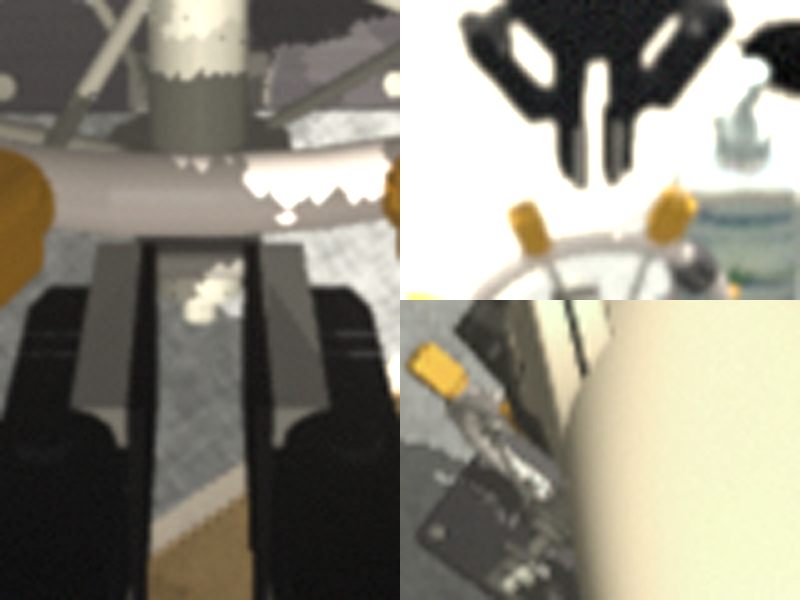

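{"op": "carry_out", "data": {"plan": [0,0,-2,0,6,0,1.5,-2,0,6,0,3,-2,0,6,0,4.3,-2,0,6,0,4.3,0,0,6,0,4.3,1,0,6,0,4.3,2,0,6,0,4.3,2.3,0,6,0,4.3,2.3,0,6]}}

```text
clock: 6.95
position: [0.4704, 0.0789, 0.205]
ee_rot: [[0.782, -0.624, -0.001], [-0.624, -0.782, -0.0], [-0.001, 0.001, -1.0]]
wrist_force: [0.6, -0.3, 0.3]
grip_width: 0.0599
gripper_force: 0.0
```

{"op": "carry_out", "data": {"plan": [0,-1,0,0,6,0,-2,0,0,6,0,-3,0,0,5,0,-3.8,0,0,4,0,-4.3,0,0,4,0,-4.3,0,0,3,0,-4.3,0,0,3]}}

```text
clock: 7.65
position: [0.5015, 0.1159, 0.2202]
ee_rot: [[0.783, -0.622, 0.02], [-0.622, -0.783, 0.008], [0.01, -0.019, -1.0]]
wrist_force: [-16.9, 3.4, 62.6]
grip_width: 0.0302
gripper_force: 31.5
```

{"op": "carry_out", "data": {"plan": [0,0,0,0,2,0,0,0,0,1,0,0,0,0,1,0,0,0,0,1,0,0,0,0,1]}}

```text
clock: 8.15
position: [0.5047, 0.1199, 0.2216]
ee_rot: [[0.784, -0.62, 0.027], [-0.62, -0.784, 0.017], [0.011, -0.03, -0.999]]
wrist_force: [-12.2, 9.0, 60.8]
grip_width: 0.01
gripper_force: 30.1
```

{"op": "carry_out", "data": {"plan": [0,0,-2,0,2,0,0,-4,0,4,0,0,-5,0,4,0,0,-5,0,4]}}

```text
clock: 8.55
position: [0.4988, 0.1133, 0.2571]
ee_rot: [[0.782, -0.623, 0.003], [-0.623, -0.782, 0.001], [0.002, -0.003, -1.0]]
wrist_force: [-0.1, -0.2, 0.4]
grip_width: 0.0399
gripper_force: 0.0
```

```bash
python3 - <<'E'
from h import *
o=readout.get_obs();p,R=o['position'],o['ee_rot'];im=viewer.get_image("wrist");im2=viewer.get_image("scene")
print(o['joint_positions'],p,np.arctan2(R[1,0],R[0,0]),o['wrist_force'],o['wrist_torque'],o['grip_width'],o['gripper_force'])
np.savez("w4.npz",p=p,R=R)
c=np.zeros((420,800,3),np.uint8);c[:,:400]=im[:,80:480];c[:400,400:]=cv2.resize(im2[140:260,240:360],(400,400),interpolation=cv2.INTER_CUBIC)
cv2.imwrite("pics/w4.png",c[:,:,::-1])
E
```

```text
[ 0.2234  0.2512  0.0877  1.4037  0.0001 -2.2455] [0.4988 0.1133 0.2571] -0.6727223541173405 [-0.1149 -0.1937  0.4385] [ 0.0733 -0.0617  0.0628] 0.03988209971218221 0.0
```

View pics/w4.png

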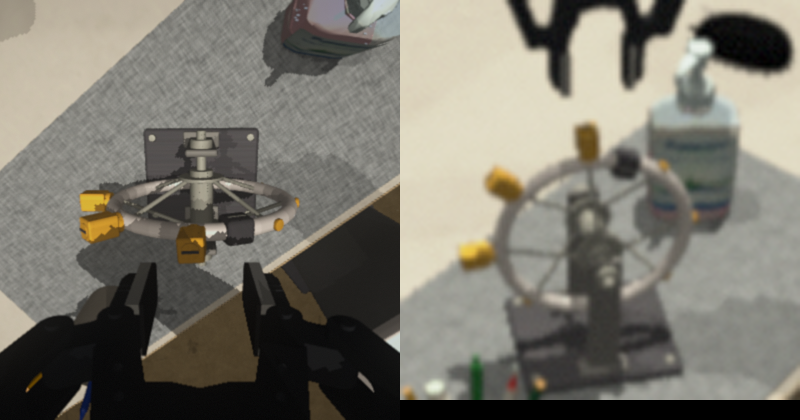

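```bash
python3 - <<'E'
from h import *
d=np.load("w4.npz");p,R=d['p'],d['R']
V=[ .4968,.1124,.1183,.8963]
for t in (-.1,-.05,0,.05,.1): print(t,proj(wheel(V+[t],.105,OFF),"wrist",(p,R)).round(1).tolist(),proj(wheel(V+[t],.094,OFF),"scene").round(1).tolist())
for dz in (-.01,-.005,0,.005,.01,.025):
    print(dz,proj([p+R@[0.011,s*.02,dz] for s in(-1,1)],"wrist",(p,R)).round(1).tolist(),proj(p+R@[-.011,0,dz],"scene"))
e=p-np.array(V[:3]);X=np.array([np.cos(V[3]),np.sin(V[3])]);print(e[:2]@X,e[:2]@[-X[1],X[0]])
E
```

```text
-0.1 [[302.7, 248.2], [179.5, 233.2], [158.2, 202.6]] [[302.4, 181.3], [274.9, 191.0], [262.3, 211.9]]
-0.05 [[293.5, 248.5], [174.9, 231.3], [159.8, 200.9]] [[300.5, 181.4], [273.5, 192.2], [262.3, 213.3]]
0 [[284.3, 248.5], [170.7, 229.3], [161.7, 199.3]] [[298.6, 181.5], [272.2, 193.3], [262.3, 214.6]]
0.05 [[275.1, 248.4], [167.1, 227.3], [163.9, 197.7]] [[296.7, 181.8], [270.9, 194.5], [262.4, 216.0]]
0.1 [[265.9, 248.1], [163.9, 225.3], [166.2, 196.2]] [[294.9, 182.1], [269.8, 195.8], [262.6, 217.3]]
-0.01 [[235.0, 263.7], [326.9, 263.7]] [[298.9534 165.7444]]
-0.005 [[236.4, 258.7], [325.4, 258.8]] [[298.9169 167.4694]]
0 [[237.7, 254.1], [324.0, 254.1]] [[298.8805 169.1838]]
0.005 [[238.9, 249.7], [322.7, 249.7]] [[298.8443 170.8874]]
0.01 [[240.1, 245.5], [321.5, 245.5]] [[298.8083 172.5806]]
0.025 [[243.2, 234.4], [318.2, 234.4]] [[298.7016 177.5976]]
0.0020051022672292066 -0.000997959914943059
```

{"op": "carry_out", "data": {"plan": [0,0.2,2,0,4.4,0,0.2,4,0,4.4,0,0.2,5,0,4.4,0,0.2,5.5,0,4.4,0,0.2,5.5,0,4.4]}}

```text
clock: 9.15
position: [0.4957, 0.1109, 0.1995]
ee_rot: [[0.782, -0.624, -0.002], [-0.624, -0.782, -0.001], [-0.001, 0.002, -1.0]]
wrist_force: [-0.1, -0.3, -1.1]
grip_width: 0.0441
gripper_force: 0.0
```

{"op": "carry_out", "data": {"plan": [0,0,0,0,3,0,0,0,0,2.2,0,0,0,0,1.4,0,0,0,0,1,0,0,0,0,1,0,0,0,0,1]}}

```text
clock: 9.75
position: [0.4974, 0.1116, 0.2019]
ee_rot: [[0.782, -0.623, 0.003], [-0.623, -0.782, 0.001], [0.002, -0.003, -1.0]]
wrist_force: [1.2, 2.9, 5.5]
grip_width: 0.0154
gripper_force: 30.0
```

{"op": "carry_out", "data": {"plan": [0,0,-0.1,0,1,0,0,-0.1,0.14,1,0,0,-0.1,0.28,1,0,0,-0.1,0.42,1,0,0,-0.1,0.56,1,0,0,-0.1,0.7,1,0,0,-0.1,0.785,1,0,0,-0.1,0.785,1], "grip_force": 40}}

```text
clock: 10.55
position: [0.496, 0.1107, 0.2019]
ee_rot: [[0.112, -0.994, -0.0], [-0.994, -0.112, -0.0], [0.0, 0.0, -1.0]]
wrist_force: [-0.8, 0.7, 5.5]
grip_width: 0.0152
gripper_force: 41.0
```

```bash
cat > st.py <<'E'
from h import *
o=readout.get_obs();R=o['ee_rot'];f=o['wrist_force']
print(o['clock'],o['joint_positions'],o['position'],np.arctan2(R[1,0],R[0,0]),'F tool',R.T@f,'T tool',R.T@o['wrist_torque'],o['grip_width'],o['gripper_force'])
E
python3 st.py
```

```text
10.55 [ 0.2198  0.2712 -0.0299  1.2699 -0.0003 -1.4632] [0.496  0.1107 0.2019] -1.4585084039748284 F tool [-0.7636  0.6759 -5.4509] T tool [ 0.0682 -0.2668  0.0845] 0.015227564769958945 40.95527322456746
```

{"op": "carry_out", "data": {"plan": [0,0,0,0.14,1,0,0,0,0.28,1,0,0,0,0.42,1,0,0,0,0.56,1,0,0,0,0.7,1,0,0,0,0.785,1,0,0,0,0.785,1,0,0,0,0.785,1]}}

```text
clock: 11.35
position: [0.4951, 0.1115, 0.2019]
ee_rot: [[-0.621, -0.784, -0.002], [-0.784, 0.621, 0.001], [0.0, 0.002, -1.0]]
wrist_force: [-3.4, 1.3, 7.3]
grip_width: 0.0152
gripper_force: 41.0
```

```bash
python3 st.py
```

```text
11.35 [ 0.2205  0.2709 -0.0304  1.2712  0.0017 -0.6802] [0.4951 0.1115 0.2019] -2.2409592877360485 F tool [ 1.0868  3.5225 -7.3337] T tool [-0.8512 -0.1847 -0.0121] 0.015153689629442302 40.99509032805145
```

{"op": "carry_out", "data": {"plan": [0,0,0,0,2.5,0,0,0,0,4,0,0,0,0,4,0,0,-1,0,4,0,0,-2,0,4,0,0,-3,0,4,0,0,-3,-0.14,4,0,0,-3,-0.28,4,0,0,-3,-0.42,4,0,0,-3,-0.56,4,0,0,-3,-0.7,4,0,0,-3,-0.84,4,0,0,-3,-0.98,4,0,0,-3,-1.12,3.5,0,0,-3,-1.26,3.5,0,0,-3,-1.4,3.5,0,0,-3,-1.54,3.5,0,0,-3,-1.571,3.5,0,0,-3,-1.571,3.5]}}

```text
clock: 13.25
position: [0.4966, 0.111, 0.2326]
ee_rot: [[0.782, -0.623, 0.001], [-0.623, -0.782, 0.0], [0.001, -0.001, -1.0]]
wrist_force: [-0.6, -0.2, -0.6]
grip_width: 0.0349
gripper_force: 0.0
```

```bash
python3 st.py; python3 - <<'E'
from h import *
o=readout.get_obs();p,R=o['position'],o['ee_rot'];im=viewer.get_image("wrist");im2=viewer.get_image("scene")
np.savez("w5.npz",p=p,R=R)
c=np.zeros((420,800,3),np.uint8);c[:,:400]=im[:,80:480];c[:400,400:]=cv2.resize(im2[140:260,240:360],(400,400),interpolation=cv2.INTER_CUBIC)
cv2.imwrite("pics/w5.png",c[:,:,::-1])
E
```

```text
13.25 [ 0.22    0.2563  0.031   1.3441 -0.0001 -2.249 ] [0.4966 0.111  0.2326] -0.6725685402493577 F tool [-0.321   0.5211  0.5971] T tool [-0.0249  0.0018 -0.0119] 0.03494374321796297 0.0
```

View pics/w5.png

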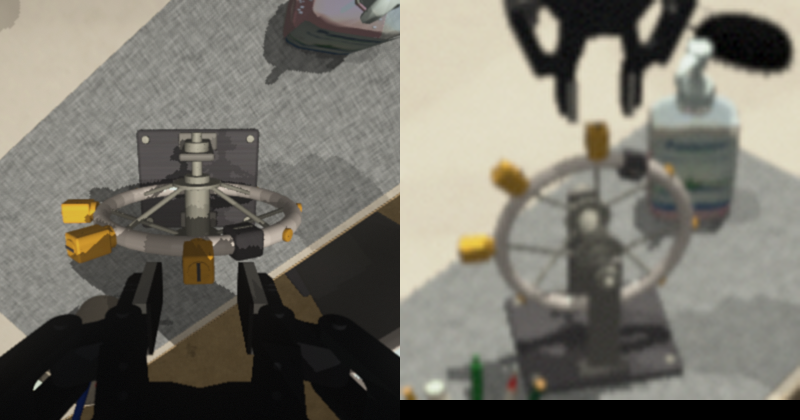

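{"op": "carry_out", "data": {"plan": [0,0,1.5,0,3.5,0,0,3,0,3.5,0,0.8,3,0,3.5,0,1.6,3,0,3.5,0,2.4,3,0,3.5,0,3.2,3,0,3.5,0,4,3,0,3.5,0,4.8,3.2,0,3.5,0,5.6,3.5,0,3.5,0,6.4,3.8,0,3.5,0,7.2,4,0,3.5,0,7.8,4,0,3.5,0,8.3,4,0,3.5,0,8.3,4,0,3.5]}}

```text
clock: 14.75
position: [0.4439, 0.0454, 0.1916]
ee_rot: [[0.782, -0.623, -0.001], [-0.623, -0.782, -0.001], [-0.0, 0.001, -1.0]]
wrist_force: [-0.0, -0.5, -0.5]
grip_width: 0.0348
gripper_force: 0.0
```

```bash
python3 st.py
```

```text
14.75 [ 0.1022  0.1578 -0.203   1.2108 -0.0006 -2.3663] [0.4439 0.0454 0.1916] -0.673067492137951 F tool [0.2726 0.4084 0.5211] T tool [ 0.0308  0.0093 -0.0264] 0.03479218757003141 0.0007906854716566158
```

{"op": "carry_out", "data": {"plan": [0,0,-2,0,4.4,0,0,-5,0,4.4,0,-2,-7,0,4.4,0,-5,-7,0,4.4,0,-8.2,-7,0,4.4,0,-8.2,-7,0,4.4]}}

```text
clock: 15.35
position: [0.4974, 0.1124, 0.261]
ee_rot: [[0.784, -0.621, 0.0], [-0.621, -0.784, 0.0], [0.0, -0.0, -1.0]]
wrist_force: [0.4, 0.4, 0.1]
grip_width: 0.044
gripper_force: 0.0
```

```bash
cat > blob.py <<'E'
from h import *
o=readout.get_obs();p,R=o['position'],o['ee_rot']
V=[ .4968,.1124,.1183,.8963]
obs={}
for n in("scene","wrist"):
    hsv=cv2.cvtColor(viewer.get_image(n),cv2.COLOR_RGB2HSV); m=cv2.inRange(hsv,(14,140,60),(28,255,255))
    k,_,s,c=cv2.connectedComponentsWithStats(m); obs[n]=[(int(s[i,4]),c[i].round(1).tolist()) for i in range(1,k) if s[i,4]>(25 if n=="scene" else 150)]
    print(n,obs[n])
pts=np.array([c for a,c in obs["scene"] if 250<c[0]<330 and 165<c[1]<235])
def cost(t):
    q=proj(wheel(V+[t],.094,OFF),"scene"); return sum(min(np.linalg.norm(pts-x,axis=1)) for x in q)
ts=np.linspace(-2,.6,261); cs=[cost(t) for t in ts]; i=int(np.argmin(cs)); print("t",ts[i],cs[i])
print(proj(wheel(V+[ts[i]],.1,OFF),"wrist",(p,R)))
e=p-np.array(V[:3]);X=np.array([np.cos(V[3]),np.sin(V[3])]);print("tcp xy wheel",e[:2]@X,e[:2]@[-X[1],X[0]],p[2])
E
python3 blob.py
```

```text
scene [(52, [3.4, 50.8]), (1901, [18.3, 90.3]), (28, [148.6, 177.8]), (41, [299.8, 182.0]), (71, [324.2, 187.7]), (52, [273.1, 192.8]), (81, [97.7, 238.4]), (65, [328.8, 294.1]), (90, [239.7, 315.8]), (126, [66.5, 342.2])]
wrist [(1033, [373.0, 222.5]), (1081, [183.6, 226.2]), (870, [281.1, 239.7])]
t -0.81 1.6106373980200854
[[387.2176 224.4543]
 [285.321  241.5043]
 [178.2831 225.1593]]
tcp xy wheel 0.00035325116852173206 -0.0004379650687833851 0.2609725945170691
```

{"op": "carry_out", "data": {"plan": [0,0,2,0,4.4,0,0,4,0,4.4,0,0,5,0,4.4,0,0,5.8,0,4.4,0,0,5.8,0,4.4,0,0,5.8,0,3,0,0,5.8,0,2.2,0,0,5.8,0,1.4,0,0,5.8,0,1,0,0,5.8,0,1,0,0,5.8,0,1]}}

```text
clock: 16.55
position: [0.4964, 0.1105, 0.2047]
ee_rot: [[0.782, -0.623, 0.002], [-0.623, -0.782, 0.001], [0.001, -0.002, -1.0]]
wrist_force: [0.2, 0.7, 5.7]
grip_width: 0.0145
gripper_force: 39.8
```

```bash
python3 st.py
```

```text
16.55 [ 0.2189  0.2681 -0.0268  1.2734  0.0002 -2.2504] [0.4964 0.1105 0.2047] -0.672282523560212 F tool [-0.2473 -0.6911 -5.7274] T tool [ 0.2118 -0.1043 -0.014 ] 0.014530859578440046 39.77670907974243
```

{"op": "carry_out", "data": {"plan": [0,0,0,0.14,1,0,0,0,0.28,1,0,0,0,0.42,1,0,0,0,0.56,1,0,0,0,0.7,1,0,0,0,0.84,1,0,0,0,0.98,1,0,0,0,1.12,1,0,0,0,1.26,1,0,0,0,1.4,1,0,0,0,1.54,1,0,0,0,1.571,1,0,0,0,1.571,1]}}

```text
clock: 17.85
position: [0.4949, 0.1112, 0.2045]
ee_rot: [[-0.623, -0.782, -0.001], [-0.782, 0.623, 0.002], [-0.001, 0.002, -1.0]]
wrist_force: [-2.4, 2.1, 8.2]
grip_width: 0.0152
gripper_force: 40.8
```

```bash
python3 st.py
```

```text
17.85 [ 0.2196  0.2678 -0.0277  1.2755  0.0026 -0.6787] [0.4949 0.1112 0.2045] -2.2433177714892123 F tool [-0.1511  3.2337 -8.1456] T tool [-1.0255 -0.0785  0.0491] 0.015167561619156151 40.828487277030945
```

{"op": "carry_out", "data": {"plan": [0,0,0,0.14,1,0,0,0,0.28,1,0,0,0,0.42,1,0,0,0,0.56,1,0,0,0,0.7,1,0,0,0,0.84,1,0,0,0,0.98,1,0,0,0,1.12,1,0,0,0,1.26,1,0,0,0,1.4,1,0,0,0,1.54,1,0,0,0,1.571,1,0,0,0,1.571,1]}}

```text
clock: 19.15
position: [0.4948, 0.1136, 0.2045]
ee_rot: [[-0.783, 0.622, -0.001], [0.622, 0.783, 0.007], [0.005, 0.005, -1.0]]
wrist_force: [-3.3, 8.4, 6.5]
grip_width: 0.0152
gripper_force: 40.7
```

```bash
python3 st.py
```

```text
19.15 [ 0.2211  0.2679 -0.0275  1.2746  0.0075  0.8923] [0.4948 0.1136 0.2045] 2.470454995933956 F tool [ 7.8433  4.5474 -6.4057] T tool [-1.1819  1.8034  0.0306] 0.015206155735696041 40.67861795425415
```

{"op": "carry_out", "data": {"plan": [0,0,0,0,2.5,0,0,0,0,3.5,0,-0.8,0,0,3.5,0,-1.6,0,0,3.5,0,-2.4,0,0,3.5,0,-3.2,0,0,3.5,0,-4,0.2,0,3.5,0,-4.8,0.4,0,3.5,0,-5.6,0.7,0,3.5,0,-6.4,1,0,3.5,0,-7.2,1.3,0,3.5,0,-7.8,1.3,0,3.5,0,-8.3,1.3,0,3.5,0,-8.3,1.3,0,3.5]}}

```text
clock: 20.55
position: [0.4433, 0.0446, 0.1907]
ee_rot: [[-0.782, 0.624, -0.001], [0.624, 0.782, -0.001], [0.0, -0.001, -1.0]]
wrist_force: [0.5, 0.2, 0.2]
grip_width: 0.0348
gripper_force: 0.0
```

{"op": "carry_out", "data": {"plan": [0,0,-2,0,4.4,0,0,-5,0,4.4,0,2,-7,0,4.4,0,5,-7,0,4.4,0,8.3,-7,0,4.4,0,8.3,-7,0,4.4]}}

```text
clock: 21.15
position: [0.4975, 0.1125, 0.2601]
ee_rot: [[-0.784, 0.621, 0.001], [0.621, 0.784, 0.0], [-0.0, 0.001, -1.0]]
wrist_force: [-0.5, 0.6, -0.5]
grip_width: 0.044
gripper_force: 0.0
```

```bash
python3 st.py; python3 blob.py
```

```text
21.15 [0.2222 0.2497 0.0933 1.4137 0.0003 0.8921] [0.4975 0.1125 0.2601] 2.471774091412372 F tool [0.7631 0.1565 0.4585] T tool [ 0.096   0.0486 -0.0778] 0.04401837203425053 0.0
scene [(50, [3.1, 50.9]), (1904, [18.3, 90.1]), (30, [148.6, 177.7]), (45, [300.0, 182.0]), (71, [324.5, 187.8]), (60, [332.2, 206.2]), (81, [97.6, 238.5]), (68, [329.1, 294.0]), (90, [239.7, 315.9]), (128, [66.8, 342.1])]
wrist [(1585, [181.6, 212.5]), (895, [275.4, 237.9])]
t -1.5899999999999999 21.83700737819571
[[164.3611 196.8997]
 [171.5818 224.7073]
 [274.306  242.8898]]
tcp xy wheel 0.0005399419409754763 -0.0004906508242972077 0.26006479694956974
```

{"op": "carry_out", "data": {"plan": [0,-0.05,2,0,4.4,0,-0.05,4,0,4.4,0,-0.05,5,0,4.4,0,-0.05,5.7,0,4.4,0,-0.05,5.7,0,4.4,0,-0.05,5.7,0,3,0,-0.05,5.7,0,2.2,0,-0.05,5.7,0,1.4,0,-0.05,5.7,0,1,0,-0.05,5.7,0,1,0,-0.05,5.7,0,1]}}

```text
clock: 22.35
position: [0.496, 0.1101, 0.2046]
ee_rot: [[-0.782, 0.623, 0.002], [0.623, 0.782, 0.001], [-0.001, 0.002, -1.0]]
wrist_force: [-0.2, 0.3, 5.4]
grip_width: 0.0151
gripper_force: 39.6
```

```bash
python3 st.py
```

```text
22.35 [ 0.2183  0.2674 -0.0279  1.2731  0.0002  0.8909] [0.496  0.1101 0.2046] 2.4689724869225076 F tool [ 0.3244  0.133  -5.3577] T tool [-0.2138  0.074  -0.0768] 0.015064249229978746 39.61559593677521
```

{"op": "carry_out", "data": {"plan": [0,0,0,0.14,1,0,0,0,0.28,1,0,0,0,0.42,1,0,0,0,0.56,1,0,0,0,0.7,1,0,0,0,0.84,1,0,0,0,0.98,1,0,0,0,1.12,1,0,0,0,1.26,1,0,0,0,1.4,1,0,0,0,1.54,1,0,0,0,1.571,1,0,0,0,1.571,1]}}

```text
clock: 23.65
position: [0.4946, 0.111, 0.2045]
ee_rot: [[0.623, 0.782, -0.001], [0.782, -0.623, 0.003], [0.002, -0.002, -1.0]]
wrist_force: [-2.8, 1.8, 8.0]
grip_width: 0.0153
gripper_force: 41.0
```

```bash
python3 st.py
```

```text
23.65 [ 0.219   0.267  -0.0287  1.275   0.0029  2.4626] [0.4946 0.111  0.2045] 0.8979766828425295 F tool [-0.3558 -3.3436 -8.0385] T tool [1.0741 0.1798 0.0457] 0.015259853332219629 40.988123416900635
```

{"op": "carry_out", "data": {"plan": [0,0,0,0,2.5,0,0,0,0,4.4,0,0,0,0,4.4,0,0,-1.5,0,4.4,0,0,-4,0,4.4,0,0,-7,0,4.4,0,0,-9,0,4.4,0,0,-9,0,4.4,0,0,-9,0,4.4]}}

```text
clock: 24.55
position: [0.4953, 0.1097, 0.2931]
ee_rot: [[0.623, 0.782, -0.0], [0.782, -0.623, -0.0], [-0.0, -0.0, -1.0]]
wrist_force: [-0.1, -0.3, 0.4]
grip_width: 0.0441
gripper_force: 0.0
```

```bash
python3 - <<'E'
from h import *
im=viewer.get_image("wrist");im2=viewer.get_image("scene")
c=np.zeros((600,800,3),np.uint8);c[:420,:400]=im[:,80:480];c[:400,400:]=cv2.resize(im2[140:260,250:370],(400,400),interpolation=cv2.INTER_CUBIC)
c[420:,:560]=0;s=im2[150:390,180:400];c[420:600,400:565]=cv2.resize(s,(165,180),interpolation=cv2.INTER_AREA)
cv2.imwrite("pics/w9.png",c[:,:,::-1])
E
python3 st.py
```

```text
24.65 [ 0.2181  0.2393  0.1618  1.4962 -0.0001  2.462 ] [0.4946 0.1096 0.292 ] 0.8977115901665289 F tool [-0.1042  1.1906  0.7818] T tool [-0.0058  0.0271  0.037 ] 0.04398611189184704 0.0
```

View pics/w9.png

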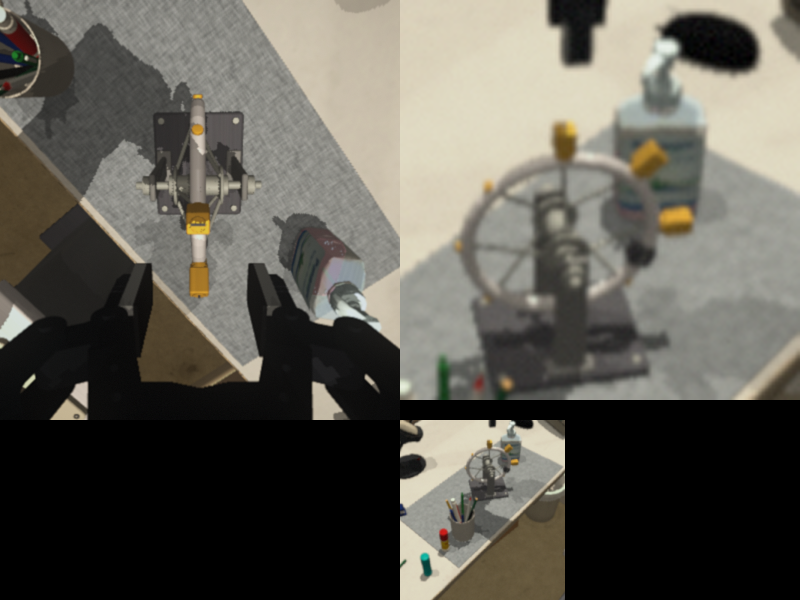

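The final picture shows all three nipples square to the rim, c at the top of the wheel at (198,215), and the bottle, pot and glue stick still standing. The gripper is clear, so I'm handing it in.

```bash
python3 -c "
from rig import manip; print(manip.sign_off())"
```

```text
the job is handed in; nothing more can be done
None
```

I turned the three nipples clockwise in order by one, two and one quarter turns and handed the job in at about 25 s. The last picture shows them square to the rim with the bottle, pot and glue stick still standing; the one rough moment was a missed first grasp that pressed on the wheel with about 63 N at the wrist, under the 120 N wrist limit, though I could not tell whether any of it passed the 40 N body limit.

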